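# Park the index plunger and run the specimen carriage to its stop

### The arm

A 6-joint arm with a two-finger parallel gripper is mounted at the origin on the work surface. World frame = base frame: x ahead of the robot, y to its left, z up, the work surface at z = 0. Lengths are in m, angles in rad, forces in N, time in s.
With the tool pointing down it reaches from about 0.375 to 0.9 m from the base axis. Payload 3.1 kg.
Tool frame: the origin (TCP) lies between the finger pads; the fingertips stand 25 mm ahead of it and the grasp point (between the pads) lies 6 mm ahead of it (arm.tcp_to_tips is the distance from the TCP to the fingertips, in m); y points along the fingers, z is the direction in which the jaws open and shut, and the axes are right-handed (so a half turn about y gives the same grasp; the last joint's range is limited). The gripper opens to 85 mm and grips with 20 to 120 N. Pads are 22 mm wide; open, the fingers measure 114 mm over their backs; the gripper's body (76 mm by 85 mm) begins 54 mm behind the grasp point. The pads swing forward as they close: fully open they stand 13 mm farther back than shut.
Start: joints at [1.093, 0.527, 1.433, -0, 1.181, -0.178], TCP at [0.184, 0.597, 0.256] pointing down, gripper open.
Joint ranges: [-3.08, 3.08], [-0.75, 2.2], [0.22, 2.44], [-1.43, 4.57], [0, 2.65], [-2.85, 2.85]. Speed limits (rad/s): [2.79, 2.79, 3.14, 3.14, 3.14, 3.14].

### API

Orientations are given as a 3x3 rotation matrix whose columns are the frame's x, y, z axes.
In Python, from workcell import arm, viewer, workorder gives the robot as it stands. The module is installed in compiled form; this text tells all that it offers. Calls block until the motion is done:
- arm.reach(position, orientation): joint-space move of the TCP to a pose.
- arm.move_l(position, vel=0.15, rotation=None, max_force=None): straight line of the TCP; rotation=None keeps the orientation; vel is the mean speed in m/s. With max_force (N) it stops when the force on the tool has changed by that much, and returns True; else False.
- arm.move_j(angles): joint-space move.
- arm.grip(opening, grasp_force=None): opening from 0.0 (shut) to 1.0 (fully open); grasp_force is the grip in N (None keeps the last); returns when the fingers have stopped.
- arm.wait(seconds).
- arm.ik(position, orientation): joint angles nearest the present ones, or None.
- arm.get_obs(): the state.
- viewer.capture(name): name is "side" or "top" or "wrist"; returns a dict with "pixels" (480x640x3 uint8, blue, green, red), "fx", "fy", "cx", "cy" (pixels), "world_from_camera" (4x4, takes a point from camera to world coordinates). Camera axes: x right, y down, z forward; pixel columns grow to the right and rows downward; lengths in m; the calibration is good to about 2 mm. A picture is of the moment at which its call begins. There is no depth.
A pose or a line that the arm cannot do raises arm.MotionError and nothing moves.
- workorder.finish_job(): hands the job in, once; it reports no verdict.
The state is a dict: "time": time; "qpos": joint angles; "joint_vel": joint speeds; "effort": joint torques, N m; "tool_pos": TCP position; "ee_rot": TCP orientation; "contact_force": force on the tool from outside, world axes, zero at the start; "moment": the same for the moment, N m; "width": opening from 0.0 (shut) to 1.0 (fully open).
Only numpy, scipy, OpenCV 4.12 (cv2) and the standard library are available. Lean on these libraries where they do the work, as an engineer would, in place of code of your own. Each camera call takes 0.05 s, during which the arm holds its last target.

### The job

Free the specimen carriage of the inspection stage: pull its sprung T-handle index plunger up, twist it clockwise and ease it down into the rest notch so that it stays retracted by itself when let go. Then slide the carriage by its post until it is fully home against the end stop. Do not force anything: never strain the plunger in its housing, never let it snap down, bring the carriage gently against the stop, and leave the things lying around where they are.

Things in the scene. Friction and masses are not known exactly. Their poses are not given: they have to be found in the camera images.
- stage: Inspection stage, bolted down: aluminium base plate 215 (x) x 300 (y) x 12 mm. Origin under its middle at table height, z up; the carriage runs along the stage's +y. The bracket arm around the plunger is 80 x 64 mm, top at z 54 mm. A round black knob (26 mm wide, top at z 36 mm) at x -78, y 100 mm is fixed and not used.
- tbar (a point): Centre of the black T-handle crossbar on the plunger: 46 (x) x 12 (y) x 16 (z) mm; axes turn and rise with it. At the start at stage x -45, y -80, z 116 mm, along the stage's x. Under it a bare 12 mm stem, then a notched steel collar 36 mm across, its tallest teeth ending 77 to 89 mm above the table.
- plunger (a joint): Pull of the plunger (m), up positive: 0 = locked, its nose 5.5 mm deep in the carriage. A spring draws it down, 9 N at 0, 0.18 N/mm more; 110 g, damped. Its cross pin sits in a slot of the collar and can turn only above the rim. Over 25 N on pin, nose or shoulder is straining it; falling over 0.2 m/s is snapping.
- rim (a point): Fixed point on the plunger axis, 74.5 mm above the table: the collar rim's MEAN height. The collar is screwed in up to 5.5 mm higher or lower each time: the pin clears the rim at 9.5 to 20.5 mm of pull, 2 mm further a shoulder ends the stroke (steep force rise, 10 N/mm or more), the rest notch is 2.5 mm deeper than the rim. Find the pull by feel.
- handle (a joint): Turn of the T-handle (rad), 0 at the start, clockwise from above positive. Rest notch at 1.2 rad, 8 mm wide for the 5 mm pin, 13.5 mm from the axis; a wall right behind it stops the turn at about 1.3 rad. Walled off anticlockwise. With the pin clear of the rim it turns almost freely; in the notch the spring holds it.
- carriage (a joint): Travel of the carriage along the stage's +y (m): within 0.001 of 0 at the start, locked by the plunger; 0.070 where it touches the end stop (rubber, 26 mm high block at stage y 105 to 125 mm, top z 38 mm). About 3 N slides it; it stays where it is left. Over 25 N against stop or nose is too hard.
- post (a point): Grip point on the axis of the carriage's upright steel post, 58 mm above the table: post 18 mm in diameter, top at 70 mm, foot on the carriage's top face at 34 mm. At the start at stage x 20, y 10 mm; it moves with the carriage. Carriage plate 110 (x) x 140 (y) x 14 mm, its middle 45 mm behind the post in y.
- objective: Bystander: dark steel lens barrel, 32 mm across, 42 mm high, standing on the base plate beside the carriage, on the far side (stage +x). Origin under its centre. Leave it.
- tweezers: Bystander: steel tweezers, 130 mm long, lying beside the stage. Leave them.
- dish: Bystander: clear closed dish, 68 mm across, 22 mm high, beside the stage. Leave it.
- gauge_case: Bystander: grey case 70 x 100 x 24 mm. Leave it.
- driver: Bystander: screwdriver, 150 mm long. Leave it.
- solvent: Bystander: closed white bottle, 56 mm across, 120 mm high. Leave it.
- mouse: Bystander: black computer mouse, 100 x 58 x 29 mm. Leave it.

How it is judged:
By the outcome, as a careful person would: the job done as asked, in the order asked, and still so for the second after the job is handed in, with the robot touching nothing.
It also fails if it takes over 59 s, if anything falls off the work surface, if the arm or the gripper's body presses on something with over 40 N, if the wrist force passes 120 N, or if a joint passes its speed limit or range.

## Working session

There is one attempt and no reset: what is moved stays moved. The work goes in short steps, each a Python script; the robot and the scene stay as the last script left them, time stands still between calls to the robot, and variables do not carry over. Pictures are saved under pics/ and viewed, and the job is handed in when it is done.

```bash
mkdir -p pics; cat > h.py <<'E'
import numpy as np, cv2, json
from workcell import arm, viewer, workorder
def snap(name, fn):
    c=viewer.capture(name); cv2.imwrite('pics/%s.png'%fn,c['pixels'])
    np.savez('pics/%s.npz'%fn,K=np.array([c['fx'],c['fy'],c['cx'],c['cy']]),T=c['world_from_camera'])
def ray(fn,u,v):
    d=np.load('pics/%s.npz'%fn); fx,fy,cx,cy=d['K']; T=d['T']
    r=T[:3,:3]@np.array([(u-cx)/fx,(v-cy)/fy,1]); return T[:3,3],r/np.linalg.norm(r)
def atz(fn,u,v,z):
    o,r=ray(fn,u,v); return o+r*(z-o[2])/r[2]
def tri(obs):
    A=np.zeros((3,3));b=np.zeros(3)
    for fn,u,v in obs:
        o,r=ray(fn,u,v);P=np.eye(3)-np.outer(r,r);A+=P;b+=P@o
    p=np.linalg.solve(A,b)
    return p,[np.linalg.norm((np.eye(3)-np.outer(r,r))@(p-o)) for o,r in (ray(*q) for q in obs)]
def proj(fn,p):
    d=np.load('pics/%s.npz'%fn); fx,fy,cx,cy=d['K']; T=d['T']
    q=T[:3,:3].T@(np.asarray(p)-T[:3,3]); return fx*q[0]/q[2]+cx,fy*q[1]/q[2]+cy
E
python3 - <<'E'
from h import *
np.set_printoptions(precision=4,suppress=True)
for n in('side','top','wrist'):
    snap(n,n+'0'); d=np.load('pics/%s0.npz'%n); print(n,d['K'],d['T'])
o=arm.get_obs();print(o['time'],o['tool_pos'],o['ee_rot'],o['contact_force'],o['width'])
E
```

```text
side [547.8241 547.8241 311.039  249.8072] [[ 0.9141 -0.2624  0.3093  0.108 ]
 [-0.4054 -0.5662  0.7177 -1.0011]
 [-0.0132 -0.7814 -0.6239  0.9705]
 [ 0.      0.      0.      1.    ]]
top [588.2206 588.2206 318.5254 235.1326] [[ 0.0729 -0.9741  0.214   0.278 ]
 [-0.9973 -0.0723  0.0109  0.0038]
 [ 0.0049 -0.2143 -0.9768  1.4608]
 [ 0.      0.      0.      1.    ]]
wrist [421.836  421.836  320.0636 238.4652] [[ 0.2947  0.9192  0.2611  0.1169]
 [ 0.9556 -0.2831 -0.0819  0.6179]
 [-0.0014  0.2736 -0.9618  0.3732]
 [ 0.      0.      0.      1.    ]]
0.15 [0.1837 0.5969 0.2555] [[ 0.9557 -0.0008  0.2943]
 [-0.2943 -0.0015  0.9557]
 [-0.0003 -1.     -0.0016]] [0.8455 0.5969 0.2034] 1.0047099712863652
```

View pics/top0.png

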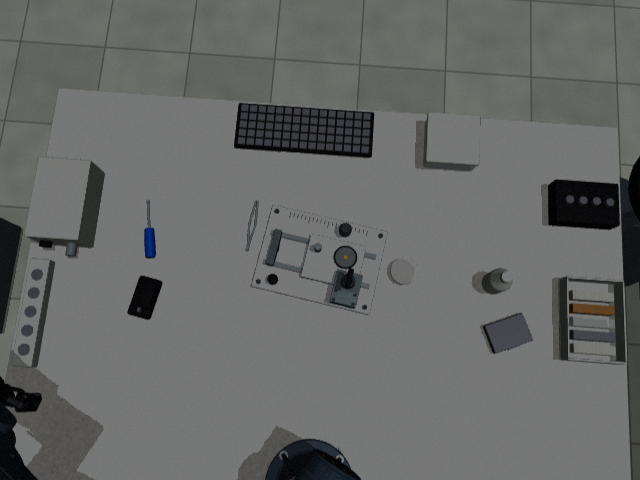

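View pics/side0.png

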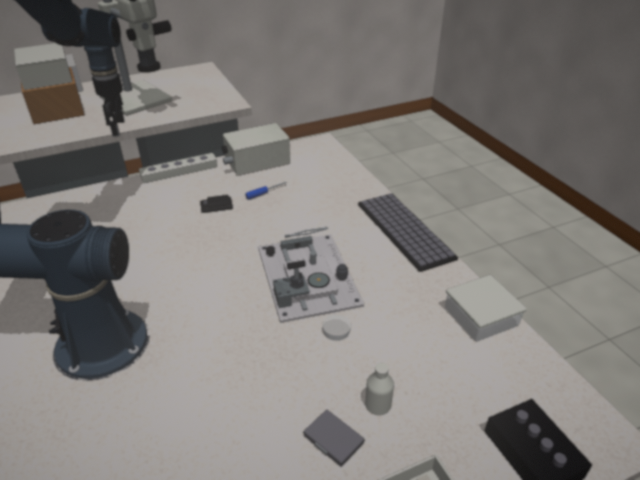

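View pics/wrist0.png

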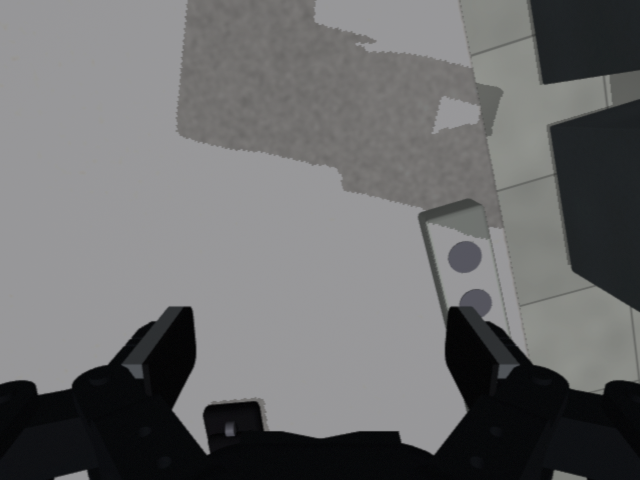

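The top view shows the stage with corners near (270,205), (388,232), (369,315) and (252,287). The T-handle is at about (348,275) and the end stop at (274,247). The dish is at (401,271) and the tweezers at (252,225). I'll move the wrist camera over the stage next.

```bash
python3 - <<'E'
from h import *
np.set_printoptions(precision=4,suppress=True)
for u,v in [(270,205),(388,232),(369,315),(252,287)]: print(atz('top0',u,v,.012))
print(atz('top0',348,272,.116),atz('top0',318,246,.07))
c=np.mean([atz('top0',u,v,.012) for u,v in [(270,205),(388,232),(369,315),(252,287)]],0);print(c)
# wrist pictures; camera sits behind tool along -x of tool; same orientation style
T=np.load('pics/wrist0.npz')['T'];o=arm.get_obs();R=o['ee_rot']
print('cam in tool',R.T@(T[:3,3]-o['tool_pos']),R.T@T[:3,2])
E
python3 - <<'E'
import cv2
a=cv2.imread('pics/top0.png')[180:340,220:430];cv2.imwrite('pics/top0c.png',cv2.resize(a,None,fx=3.7,fy=3.7,interpolation=3))
E
```

```text
[0.6647 0.1491 0.012 ]
[ 0.6165 -0.1545  0.012 ]
[ 0.4048 -0.118   0.012 ]
[0.4523 0.1744 0.012 ]
[ 0.4908 -0.0554  0.116 ] [0.5559 0.0186 0.07  ]
[0.5346 0.0128 0.012 ]
cam in tool [-0.0701 -0.1177  0.0002] [0.2739 0.9618 0.0001]
```

View pics/top0c.png

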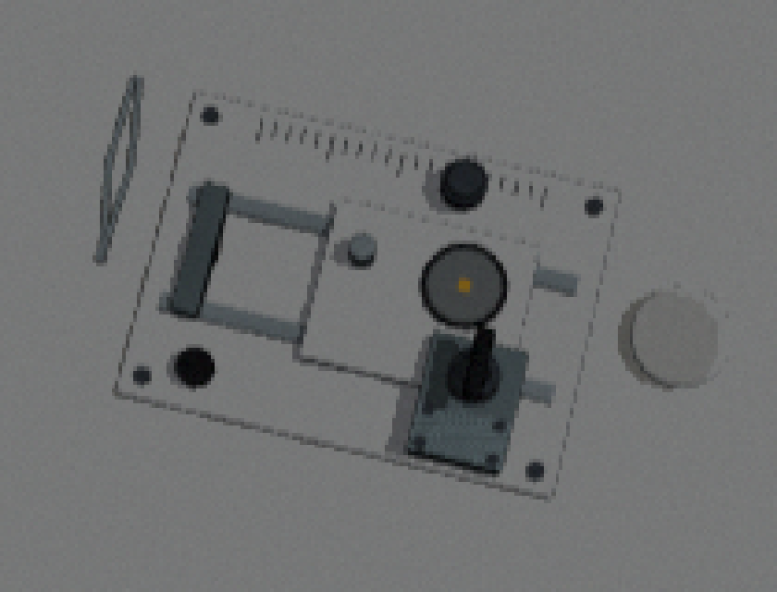

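```bash
cat >> h.py <<'E'
YAW=-0.16
def Rst(yaw):
    c,s=np.cos(yaw),np.sin(yaw); return np.array([[c,-s,0],[s,c,0],[0,0,1.]])
def Rtool(yaw,flip=False):
    # tool x = stage X, tool y = down, tool z = stage Y (turned by yaw)
    R=Rst(yaw+(np.pi if flip else 0)); return np.column_stack([R[:,0],-R[:,2],R[:,1]])
E
python3 - <<'E'
from h import *
np.set_printoptions(precision=4,suppress=True)
p=[.50,-.05,.128]
for f in (0,1):
  for t in (0,-.6,-1.2):
    print(f,t,arm.ik(p,Rtool(YAW+t,f)), arm.ik([.57,.1,.12],Rtool(YAW+t,f)))
R=Rtool(YAW)
S=Rst(YAW); c=np.array([.5346,.0128,0])
arm.reach(c+S@[-.02,-.06,.29],R); snap('wrist','w1'); print(arm.get_obs()['time'])
arm.move_l(c+S@[-.02,.05,.29],vel=.2); snap('wrist','w2'); print(arm.get_obs()['time'])
E
```

```text
0 0 [-0.3224  0.5699  1.8508 -0.      0.7209 -1.7332] [-0.0193  0.6533  1.6625 -0.      0.8258 -1.4301]
0 -0.6 [-0.3224  0.5699  1.8508 -0.      0.7209 -1.1332] [-0.0193  0.6533  1.6625 -0.      0.8258 -0.8301]
0 -1.2 [-0.3224  0.5699  1.8508 -0.      0.7209 -0.5332] [-0.0193  0.6533  1.6625 -0.      0.8258 -0.2301]
1 0 [-0.3224  0.5699  1.8508 -0.      0.7209  1.4084] [-0.0193  0.6533  1.6625 -0.      0.8258  1.7115]
1 -0.6 [-0.3224  0.5699  1.8508 -0.      0.7209  2.0084] [-0.0193  0.6533  1.6625 -0.      0.8258  2.3115]
1 -1.2 [-0.3224  0.5699  1.8508 -0.      0.7209  2.6084] None
2.7417
3.4917
```

View pics/w1.png

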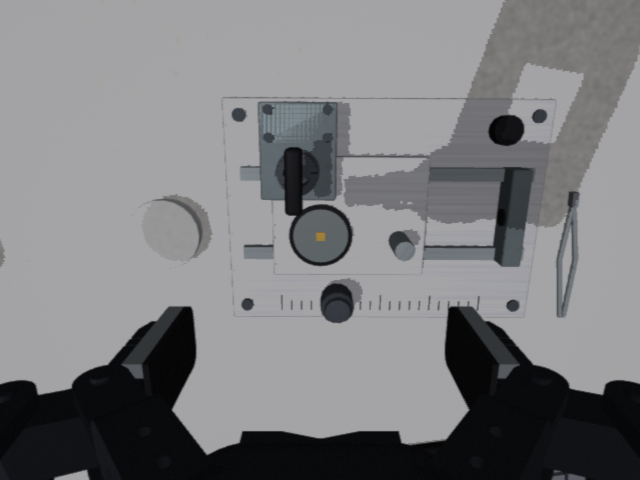

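View pics/w2.png

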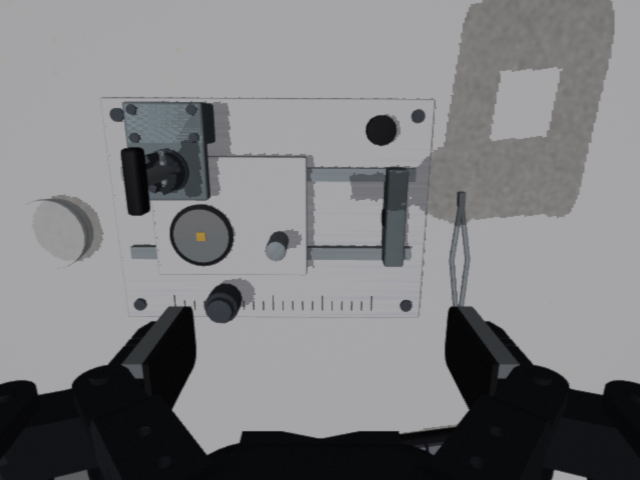

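w1 shows the T-bar at about (293,181), the post top near (405,250) and the stage corners at (222,98), (555,98), (524,317) and (234,317). w2 shows the same objects shifted left. I'll zoom in for accurate pixels.

```bash
python3 - <<'E'
import cv2,numpy as np
for f,b,x0 in (('w1','w1c',250),('w2','w2c',100)):
    a=cv2.imread(f'pics/{f}.png')[130:280,x0:x0+200]
    a=cv2.resize(a,None,fx=4,fy=4,interpolation=cv2.INTER_CUBIC)
    a=cv2.convertScaleAbs(a,alpha=1.3,beta=25)
    for i in range(0,200,20): cv2.putText(a,str(x0+i),(i*4,10),0,.4,(0,0,255)); cv2.line(a,(i*4,12),(i*4,20),(0,0,255))
    for i in range(0,150,10): cv2.putText(a,str(130+i),(0,i*4+4),0,.4,(0,0,255)); 
    cv2.imwrite(f'pics/{b}.png',a)
E
```

```text
(no output)
```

View pics/w1c.png

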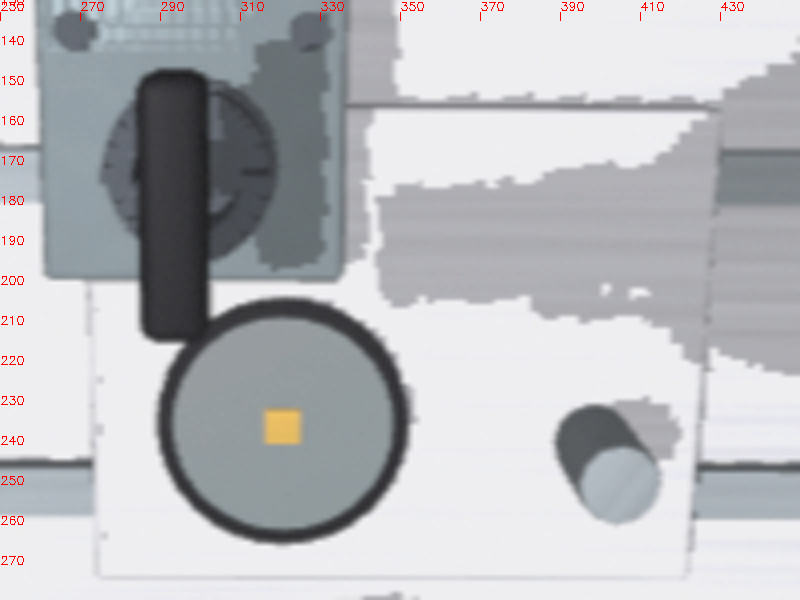

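View pics/w2c.png

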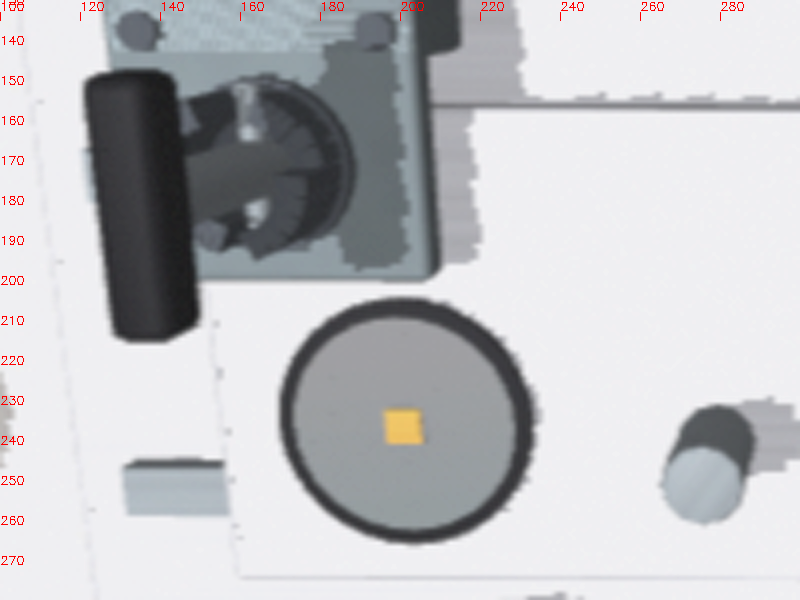

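```bash
python3 - <<'E'
from h import *
np.set_printoptions(precision=4,suppress=True)
print('post top',tri([('w1',405.1,251.5),('w2',275.6,251.2)]), atz('w1',405.1,251.5,.07),atz('w2',275.6,251.2,.07))
print('tbar',tri([('w1',293.3,181.2),('w2',135.5,181.5)]),atz('w1',293.3,181.2,.116),atz('w2',135.5,181.5,.116))
C=[]
for f,q in(('w1',[(222,98),(555,98),(524,317),(234,317)]),('w2',[(102,98),(435,98),(419,317),(128,317)])):
    k=np.array([atz(f,u,v,.012) for u,v in q]);C.append(k)
k=np.mean(C,0);print(k,k.mean(0))
e=(k[1]-k[0])+(k[2]-k[3]);print('yaw',np.arctan2(-e[0],e[1]))
e2=(k[3]-k[0])+(k[2]-k[1]);print('yaw',np.arctan2(e2[1],e2[0]))
y=np.arctan2(-e[0],e[1]);c=k.mean(0)
for p in((-.045,-.08,.104),(.02,.01,.058)):print(c+Rst(y)@p)
E
python3 - <<'E'
import cv2,numpy as np
o=[]
for f in('w1','w2'):
    a=cv2.imread(f'pics/{f}.png');o.append(a[80:330,(200 if f=='w1' else 90):][:, :370])
cv2.imwrite('pics/cc.png',cv2.resize(np.vstack(o),None,fx=1.2,fy=1.2))
E
```

```text
post top (array([0.5539, 0.0227, 0.0695]), [np.float64(0.00016495653250298912), np.float64(0.00016495653250305604)]) [0.5539 0.0226 0.07  ] [0.5536 0.0228 0.07  ]
tbar (array([ 0.4747, -0.0558,  0.1167]), [np.float64(8.201927808246404e-05), np.float64(8.201927808230588e-05)]) [ 0.4747 -0.0559  0.116 ] [ 0.4748 -0.0562  0.116 ]
[[ 0.4054 -0.1134  0.012 ]
 [ 0.4525  0.1796  0.012 ]
 [ 0.6641  0.1457  0.012 ]
 [ 0.6165 -0.1497  0.012 ]] [0.5346 0.0156 0.012 ]
yaw -0.15943222611712687
yaw -0.1646886234723657
[ 0.4775 -0.0563  0.116 ]
[0.5559 0.0223 0.07  ]
```

```bash
sed -i 's/^YAW=.*/YAW=-0.162/' h.py; python3 - <<'E'
from h import *
np.set_printoptions(precision=4,suppress=True)
S=Rst(YAW); 
arm.reach(np.array([.5148,-.0158,.29])+S@[0,0.03,0],Rtool(YAW-np.pi/2)); snap('wrist','w3'); o=arm.get_obs();print(o['time'],o['tool_pos'],o['qpos'])
print(proj('w3',[.4748,-.0558,.116]),proj('w3',[.5538,.0227,.07]))
E
```

```text
4.8667 [0.5196 0.0135 0.29  ] [-0.1892  0.3442  1.6533  0.      1.1441 -0.0272]
(np.float64(277.36134549088274), np.float64(317.46022734274277)) (np.float64(360.7863648806662), np.float64(189.60125842066395))
```

View pics/w3.png

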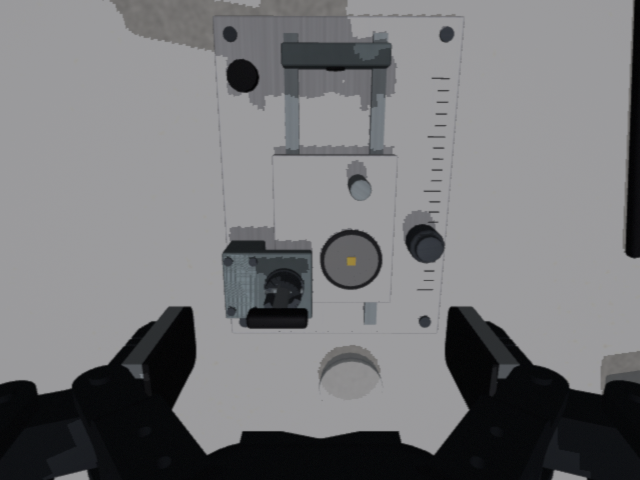

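w3 agrees with the prediction within about 1 px: T-bar at about (277,318) and post at about (361,190). Both positions are confirmed, so I'll grasp the T-bar.

```bash
python3 - <<'E'
from h import *
np.set_printoptions(precision=3,suppress=True)
R=Rtool(YAW); p=np.array([.4748,-.0558,.122])
def st(m):
    o=arm.get_obs(); print(m,'t%.2f'%o['time'],o['tool_pos'],'F',Rst(YAW).T@o['contact_force'],'M',Rst(YAW).T@o['moment'],'w%.3f'%o['width'])
arm.reach(p+[0,0,.06],R); arm.grip(.5,35); st('above')
print(arm.move_l(p,vel=.06,max_force=6)); st('down')
arm.grip(.22); st('near')
arm.grip(0.0,35); st('closed')
arm.wait(.2); st('w')
snap('wrist','g1'); snap('side','g1s')
E
```

```text
above t6.89 [ 0.475 -0.056  0.182] F [ 1.27  -0.388  0.102] M [ 0.021 -0.003 -0.001] w0.499
False
down t8.04 [ 0.475 -0.056  0.122] F [-0.261 -0.076 -0.009] M [0.019 0.007 0.016] w0.496
near t8.40 [ 0.475 -0.056  0.122] F [0.033 0.367 0.26 ] M [ 0.031  0.007 -0.014] w0.217
closed t8.62 [ 0.475 -0.056  0.122] F [-0.042 -0.809  2.788] M [-0.316  0.142 -0.03 ] w0.133
w t8.82 [ 0.475 -0.056  0.122] F [-0.967 -3.626  4.645] M [-0.433  0.107 -0.049] w0.134
```

View pics/g1.png

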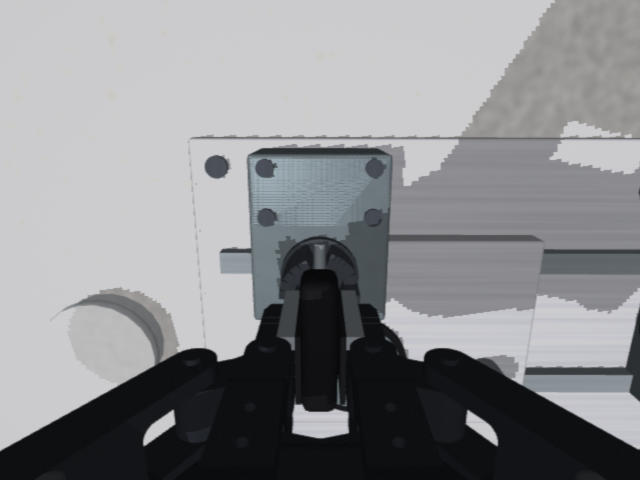

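The picture shows the bar centred between the pads at around (320,340). Next I'll pull up gently and watch the forces.

```bash
cat >> h.py <<'E'
def st(m=''):
    o=arm.get_obs(); F=Rst(YAW).T@o['contact_force']
    print(m,'t%.2f'%o['time'],np.round(o['tool_pos']*1000,2),'F',np.round(F,2),'M',np.round(Rst(YAW).T@o['moment'],3),'w%.3f'%o['width']); return F
E
python3 - <<'E'
from h import *
p=np.array([.4748,-.0558,.122]); S=Rst(YAW)
for dz in (1,2,4,6,8):
    print(arm.move_l(p+S@[0,-.0002,dz/1000],vel=.015,max_force=14),dz); st()
E
```

```text
False 1
 t9.17 [474.73 -56.05 122.35] F [ 1.43 -2.3  -5.85] M [-0.487 -0.208  0.039] w0.131
False 2
 t9.42 [474.7  -56.01 123.52] F [ 2.25 -2.78 -9.97] M [-0.529 -0.349  0.014] w0.132
False 4
 t9.70 [474.65 -55.98 125.98] F [ 2.   -2.12 -9.71] M [-0.553 -0.266 -0.016] w0.136
False 6
 t9.98 [474.67 -55.97 128.07] F [ 1.15 -2.69 -9.71] M [-0.565 -0.264  0.022] w0.128
False 8
 t10.27 [474.68 -55.98 130.05] F [  0.24  -3.95 -10.43] M [-0.497 -0.305  0.024] w0.136
```

```bash
python3 - <<'E'
from h import *
p=np.array([.4748,-.0558,.122]); S=Rst(YAW)
arm.move_l(p+S@[0,-.0007,.009],vel=.015,max_force=10);st()
base=None
z=9.
while z<24:
    z+=.5
    s=arm.move_l(p+S@[0,-.0007,z/1000],vel=.01,max_force=10); F=st('%.1f %s'%(z,s))
    ex=-F[2]-(9+1.08+.18*z)
    if s or ex>4.5: print('shoulder?',z,ex);break
E
```

```text
t10.52 [474.62 -56.24 131.01] F [  1.83  -0.05 -11.05] M [-0.228 -0.276  0.032] w0.138
9.5 False t10.77 [474.61 -56.3  131.48] F [  1.03  -1.29 -10.59] M [-0.084 -0.262 -0.049] w0.134
10.0 False t11.02 [474.61 -56.33 132.01] F [  1.6   -0.26 -10.29] M [-0.04  -0.306  0.013] w0.133
10.5 False t11.27 [474.61 -56.39 132.5 ] F [  1.45  -0.75 -10.88] M [ 0.043 -0.309 -0.013] w0.133
11.0 False t11.52 [474.59 -56.4  133.  ] F [  1.15   0.6  -10.81] M [ 0.044 -0.257 -0.029] w0.133
11.5 False t11.77 [474.61 -56.44 133.5 ] F [  1.54   0.74 -10.73] M [ 0.046 -0.241  0.01 ] w0.137
12.0 False t12.02 [474.61 -56.44 134.  ] F [  0.62  -0.08 -11.4 ] M [ 0.091 -0.292 -0.013] w0.130
12.5 False t12.27 [474.62 -56.44 134.5 ] F [  0.95   0.46 -11.96] M [ 0.129 -0.25   0.048] w0.137
13.0 False t12.52 [474.63 -56.47 135.  ] F [  0.63   1.37 -11.55] M [ 0.158 -0.223  0.035] w0.131
13.5 False t12.77 [474.62 -56.47 135.5 ] F [  1.2   -0.28 -11.9 ] M [ 0.12  -0.201  0.015] w0.131
14.0 False t13.02 [474.65 -56.44 136.02] F [  1.27   0.63 -12.19] M [ 0.218 -0.172 -0.001] w0.132
14.5 False t13.27 [474.64 -56.46 136.5 ] F [  1.51   0.05 -11.85] M [ 0.174 -0.251 -0.039] w0.138
15.0 False t13.52 [474.63 -56.46 137.  ] F [  0.3    0.76 -11.36] M [ 0.136 -0.216  0.022] w0.130
15.5 False t13.77 [474.66 -56.48 137.51] F [  1.14   0.53 -12.47] M [ 0.049 -0.233 -0.002] w0.130
16.0 False t14.02 [474.6  -56.47 137.89] F [  0.81   0.84 -13.93] M [ 0.143 -0.211 -0.012] w0.132
16.5 False t14.27 [474.53 -56.44 137.96] F [  2.7    0.4  -20.29] M [ 0.041 -0.45  -0.029] w0.133
shoulder? 16.5 7.243041997148605
```

Shoulder contact is at tool z of about 137.9 mm. I'll back off 1 mm and turn in small steps with lateral correction.

```bash
python3 - <<'E'
from h import *
p=np.array([.4748,-.0558,.122]); S=Rst(YAW)
q=p+S@[0,-.0007,.0149]
arm.move_l(q,vel=.01);st('back')
th=0
for th in (.08,.2,.35):
    s=arm.move_l(q,vel=.02,rotation=Rtool(YAW-th),max_force=8); F=st('%.2f %s'%(th,s))
    o=arm.get_obs();R=o['ee_rot'];print('   yaw',YAW-np.arctan2(R[1,0],R[0,0]),o['moment'])
    c=.1e-3*F; c[2]=0; c=np.clip(c,-.5e-3,.5e-3); q=q+S@c
    if s: break
np.save('q.npy',np.r_[q,th])
E
```

```text
back t14.57 [474.66 -56.45 137.26] F [  0.35   0.22 -12.07] M [ 0.155 -0.118 -0.035] w0.134
0.08 False t14.82 [474.67 -56.46 137.18] F [  0.63   0.42 -11.76] M [ 0.195 -0.133 -0.051] w0.131
   yaw 0.07813918801795677 [ 0.17047586 -0.16283718 -0.05133753]
0.20 False t15.09 [474.74 -56.43 137.  ] F [  0.     0.32 -12.54] M [ 0.18  -0.125  0.008] w0.131
   yaw 0.19632537685806808 [ 0.1578702  -0.15243873  0.00846507]
0.35 False t15.39 [474.74 -56.4  136.93] F [ -0.05   1.33 -11.78] M [ 0.184 -0.166 -0.028] w0.131
   yaw 0.3455494281742555 [ 0.15434534 -0.19365591 -0.02809302]
```

```bash
python3 - <<'E'
from h import *
S=Rst(YAW); d=np.load('q.npy'); q=d[:3]
for th in (.5,.65,.8,.95,1.05,1.13,1.2):
    s=arm.move_l(q,vel=.02,rotation=Rtool(YAW-th),max_force=8); F=st('%.2f %s'%(th,s))
    c=.1e-3*F; c[2]=0; c=np.clip(c,-.5e-3,.5e-3); q=q+S@c
    if s: break
np.save('q.npy',np.r_[q,th])
R=arm.get_obs()['ee_rot'];print('yaw',YAW-np.arctan2(R[1,0],R[0,0]))
snap('wrist','g2')
E
```

```text
0.50 False t15.69 [474.77 -56.31 136.91] F [  1.44   0.72 -11.81] M [ 0.184 -0.159 -0.024] w0.136
0.65 False t15.99 [474.88 -56.25 136.89] F [  0.51   0.87 -11.83] M [ 0.111 -0.129 -0.006] w0.127
0.80 False t16.29 [474.93 -56.21 136.88] F [  0.36   0.26 -12.36] M [ 0.044 -0.031 -0.024] w0.136
0.95 False t16.59 [474.99 -56.18 136.89] F [ 9.000e-02 -1.000e-02 -1.172e+01] M [ 0.041 -0.113 -0.019] w0.132
1.05 False t16.84 [475.03 -56.17 136.89] F [  0.64   0.02 -12.  ] M [ 0.006 -0.153  0.009] w0.134
1.13 False t17.09 [475.09 -56.16 136.9 ] F [  0.84   0.57 -11.39] M [ 0.068 -0.147 -0.03 ] w0.126
1.20 False t17.34 [475.13 -56.15 136.87] F [ -0.3   -0.15 -11.91] M [ 0.016 -0.092 -0.016] w0.135
yaw 1.196413681708103
```

View pics/g2.png

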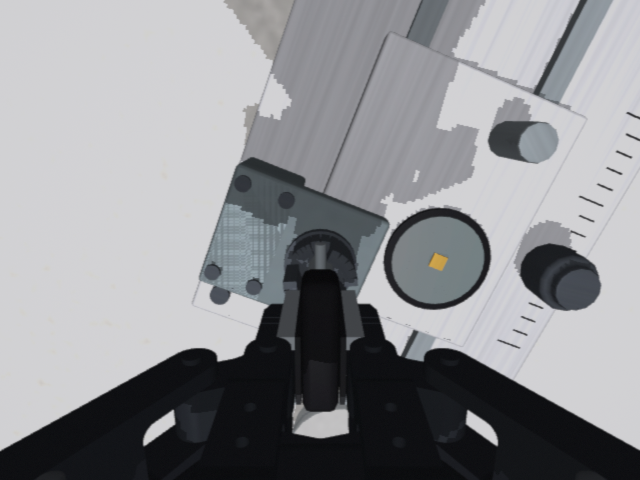

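The bar has turned with the gripper and there is no slip at around (320,340). I'll ease it down into the notch.

```bash
python3 - <<'E'
from h import *
S=Rst(YAW); d=np.load('q.npy'); q=d[:3]; z0=q[2]
for k in range(1,11):
    q[2]=z0-.0005*k
    s=arm.move_l(q,vel=.01,max_force=8); F=st('%.1f %s'%(-.5*k,s))
    if F[2]>-5 : break
np.save('q.npy',np.r_[q,1.2])
E
```

```text
-0.5 False t17.64 [475.15 -56.13 136.38] F [  0.07   0.06 -11.6 ] M [-0.014 -0.152 -0.004] w0.131
-1.0 False t17.89 [475.14 -56.13 135.85] F [ -0.03   0.11 -10.62] M [ 0.033 -0.086 -0.039] w0.131
-1.5 False t18.14 [475.15 -56.14 135.37] F [  0.02  -0.95 -12.24] M [ 0.052 -0.018 -0.001] w0.131
-2.0 False t18.39 [475.15 -56.12 134.89] F [ 4.800e-01 -1.000e-02 -1.048e+01] M [ 0.015 -0.043 -0.05 ] w0.136
-2.5 False t18.64 [475.15 -56.14 134.38] F [ -0.22   0.77 -12.22] M [-0.026 -0.066  0.045] w0.133
-3.0 False t18.89 [475.18 -56.13 133.89] F [  0.02  -0.25 -11.74] M [ 0.006 -0.021 -0.008] w0.130
-3.5 False t19.14 [475.17 -56.13 133.39] F [ -0.04  -0.42 -11.22] M [ 0.01  -0.077 -0.004] w0.135
-4.0 False t19.39 [475.2  -56.14 133.12] F [-0.39 -0.16 -8.56] M [-0.007  0.092  0.054] w0.136
-4.5 False t19.64 [475.27 -56.15 132.91] F [-2.11 -0.13 -1.69] M [0.051 0.278 0.005] w0.133
```

The pin seats at tool z of about 133.2 mm, against 133.4 mm expected for the notch. It is in, so I'll release and retreat.

```bash
python3 - <<'E'
from h import *
S=Rst(YAW); d=np.load('q.npy'); q=d[:3]; q[2]-=.0002
arm.move_l(q,vel=.01); st()
arm.grip(.25); st('open'); arm.grip(.4); st('open')
arm.move_l(q+[0,0,.06],vel=.12); st('up')
snap('wrist','r1')
E
python3 - <<'E'
import cv2
a=cv2.imread('pics/r1.png');print(a.shape)
E
```

```text
t19.89 [475.32 -56.17 132.78] F [-2.81 -0.04  4.24] M [0.059 0.448 0.007] w0.136
open t20.15 [476.06 -56.43 132.37] F [-0.6  -0.6   0.28] M [ 0.002 -0.013  0.017] w0.247
open t20.43 [475.3  -56.16 132.15] F [ 0.48 -0.17  0.3 ] M [ 0.026 -0.038  0.022] w0.399
up t21.08 [474.82 -56.01 191.97] F [-0.27 -0.23  0.  ] M [-0.012  0.019  0.041] w0.399
(480, 640, 3)
```

View pics/r1.png

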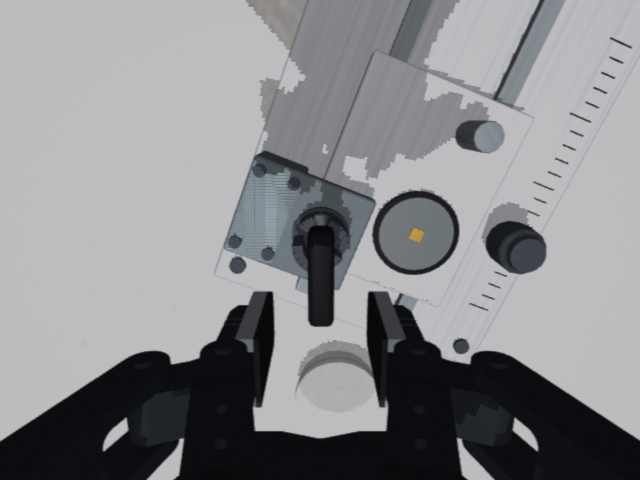

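```bash
python3 - <<'E'
from h import *
S=Rst(YAW-1.2)
for z in(.116,.1274):
  for s in(-.023,.023):
    c=np.array([.4746,-.0562,z]); print(z,s,[np.round(proj('r1',c+S@[s,w,dz]),1) for w in(-.006,.006) for dz in (.008,)])
for t in (0,-.4,-.8,-1.2): print(t,arm.ik([.5538,.0227,.064],Rtool(YAW+t)),arm.ik([.565,.092,.064],Rtool(YAW+t)) is not None)
E
```

```text
0.116 -0.023 [array([307.1, 226.5]), array([333.5, 226.5])]
0.116 0.023 [array([307.9, 318.7]), array([332.7, 318.7])]
0.1274 -0.023 [array([306.3, 233. ]), array([334.3, 233. ])]
0.1274 0.023 [array([307.3, 330. ]), array([333.5, 330. ])]
0 [-1.60662006e-01  7.25807743e-01  1.74855830e+00 -4.44089210e-16
  6.67226610e-01 -1.56945833e+00] True
-0.4 [-1.60662006e-01  7.25807743e-01  1.74855830e+00 -4.44089210e-16
  6.67226610e-01 -1.16945833e+00] True
-0.8 [-1.60662006e-01  7.25807743e-01  1.74855830e+00 -4.44089210e-16
  6.67226610e-01 -7.69458333e-01] True
-1.2 [-1.60662006e-01  7.25807743e-01  1.74855830e+00 -4.44089210e-16
  6.67226610e-01 -3.69458333e-01] True
```

```bash
python3 - <<'E'
from h import *
S=Rst(YAW); 
print('barrel stage rel post+(20,10):',S.T@(atz('w1',337,310,.042)-[.5538,.0227,0])+[.02,.01,0])
R=Rtool(YAW-np.pi/2); p=np.array([.5538,.0227,.066])
arm.reach(p+[0,0,.07],R); st('above')
snap('wrist','p1'); print(proj('p1',[.5538,.0227,.07]))
print(arm.move_l(p,vel=.08,max_force=5)); st('down')
arm.grip(.27); st('near'); arm.grip(0,40); arm.wait(.15); st('closed')
snap('wrist','p2')
E
```

```text
barrel stage rel post+(20,10): [ 0.08729713 -0.04529848  0.042     ]
above t21.73 [552.66  22.86 134.9 ] F [-0.86  0.32 -0.25] M [-0.001 -0.03  -0.037] w0.401
(np.float64(324.247465953717), np.float64(275.66508356597615))
False
down t22.81 [554.18  22.66  66.35] F [-0.45  0.22  1.21] M [-0.024 -0.025  0.025] w0.407
near t23.07 [554.04  22.69  66.44] F [-0.39 -0.27  0.59] M [0.051 0.014 0.   ] w0.271
closed t23.44 [554.16  22.68  66.48] F [ 0.41 -0.08  5.58] M [0.046 0.057 0.003] w0.193
```

View pics/p2.png

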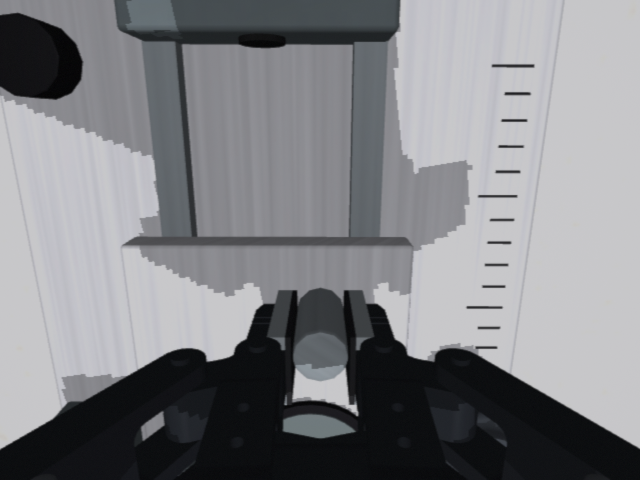

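The post is gripped at around (320,355) and the path to the stop is clear. I'll slide the carriage.

```bash
python3 - <<'E'
from h import *
S=Rst(YAW); p=np.array([.5540,.0227,.0664])
print(arm.move_l(p+S@[0,.02,0],vel=.03,max_force=9)); F=st('20')
print(arm.move_l(p+S@[0,.064,0],vel=.04,max_force=9)); F=st('64')
for d in np.arange(.065,.0745,.0005):
    s=arm.move_l(p+S@[0,d,0],vel=.008,max_force=8); F=st('%.1f %s'%(d*1e3,s))
    if s or F[1]<-8: break
E
```

```text
False
20 t24.31 [557.51  43.01  66.51] F [0.47 2.38 4.9 ] M [ 0.276 -0.033  0.032] w0.193
False
64 t25.56 [564.55  85.57  66.49] F [ 0.58 -0.79  6.08] M [-0.132 -0.052 -0.017] w0.200
65.0 False t25.83 [564.68  86.34  66.48] F [ 0.23 -2.29  5.15] M [-0.296 -0.068 -0.018] w0.193
65.5 False t26.08 [564.73  86.74  66.48] F [ 0.37 -1.81  4.86] M [-0.363 -0.062 -0.024] w0.196
66.0 False t26.33 [564.81  87.2   66.49] F [ 0.6  -2.74  5.91] M [-0.373 -0.101 -0.013] w0.197
66.5 False t26.58 [564.89  87.68  66.48] F [ 0.19 -1.57  4.49] M [-0.341 -0.037 -0.021] w0.199
67.0 False t26.83 [564.96  88.17  66.49] F [-0.08 -1.79  4.83] M [-0.379 -0.031  0.096] w0.194
67.5 False t27.08 [565.05  88.68  66.5 ] F [ 0.73 -1.89  4.83] M [-0.318 -0.053  0.021] w0.197
68.0 False t27.33 [565.14  89.16  66.49] F [ 0.72 -2.76  5.07] M [-0.307 -0.04   0.022] w0.197
68.5 False t27.58 [565.2   89.67  66.48] F [ 1.08 -2.89  4.72] M [-0.387 -0.123 -0.066] w0.197
69.0 False t27.83 [565.33  90.13  66.52] F [-0.04 -1.46  4.84] M [-0.354 -0.097 -0.05 ] w0.198
69.5 False t28.08 [565.37  90.65  66.49] F [ 1.39 -2.81  5.25] M [-0.338 -0.124  0.017] w0.197
70.0 False t28.33 [565.46  91.16  66.48] F [ 0.26 -2.66  4.69] M [-0.287 -0.077 -0.003] w0.197
70.5 False t28.58 [565.53  91.62  66.47] F [ 0.58 -1.88  5.05] M [-0.367 -0.107 -0.022] w0.198
71.0 False t28.83 [565.58  91.69  66.5 ] F [-0.56 -3.78  5.5 ] M [-0.587 -0.086  0.053] w0.195
71.5 False t29.08 [565.57  91.72  66.5 ] F [ 0.41 -5.72  6.13] M [-0.822 -0.14  -0.001] w0.194
72.0 False t29.33 [565.57  91.75  66.49] F [ 0.48 -7.11  5.59] M [-1.138 -0.154  0.03 ] w0.200
72.5 False t29.58 [565.57  91.77  66.47] F [-0.06 -9.67  5.74] M [-1.337e+00 -1.520e-01 -1.000e-03] w0.193
```

Stop contact came at 70.5–71 mm commanded, with a gentle force rise and travel of about 70 mm. I'll ease the preload, release, retreat and verify.

```bash
python3 - <<'E'
from h import *
S=Rst(YAW); p=np.array([.5540,.0227,.0664])
q=p+S@[0,.0713,0]
arm.move_l(q,vel=.008); st('ease')
arm.grip(.24); st(); arm.grip(.4); st('open')
arm.move_l(q+[0,0,.08],vel=.12); st('up')
c=np.array([.5346,.0142,0])
arm.reach(c+S@[-.02,-.02,.29],Rtool(YAW)); arm.wait(.1); snap('wrist','f1'); st('view')
print(proj('f1',[.5538,.0227,.07]),proj('f1',np.array([.5538,.0227,.07])+S@[0,.07,0]))
S2=Rst(YAW-1.2)
for z in(.116,.1274): print([np.round(proj('f1',np.array([.4746,-.0562,z])+S2@[s,0,0.008]),1) for s in(-.023,.023)])
E
```

```text
ease t29.88 [565.57  91.7   66.47] F [ 0.81 -4.48  4.74] M [-0.744 -0.065 -0.065] w0.193
 t30.10 [564.73  93.2   65.72] F [-0.25 -0.5  -0.04] M [-0.054  0.007 -0.033] w0.240
open t30.38 [565.3   93.28  66.17] F [0.11 0.46 0.2 ] M [-0.033 -0.003 -0.023] w0.396
up t31.20 [564.95  93.09 145.99] F [-0.11  0.29 -0.77] M [0.035 0.033 0.01 ] w0.398
view t32.90 [511.53  -2.11 289.52] F [0.31 0.08 0.28] M [ 0.03   0.041 -0.081] w0.402
(np.float64(356.7567807016763), np.float64(252.0969861141964)) (np.float64(440.18335601518487), np.float64(252.0463926766106))
[array([262.6, 171.5]), array([200.3, 196.2])]
[array([260.2, 173.6]), array([195.5, 199.3])]
```

View pics/f1.png

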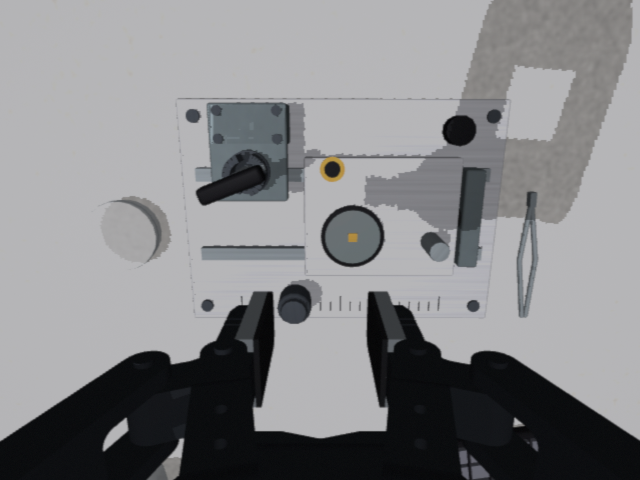

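```bash
python3 - <<'E'
import cv2,numpy as np
a=cv2.imread('pics/f1.png'); b=cv2.resize(np.hstack([a[140:290,390:490],a[140:290,180:280]]),None,fx=4,fy=4,interpolation=cv2.INTER_CUBIC)
cv2.imwrite('pics/f1c.png',cv2.convertScaleAbs(b,alpha=1.3,beta=25))
E
```

```text
(no output)
```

View pics/f1c.png

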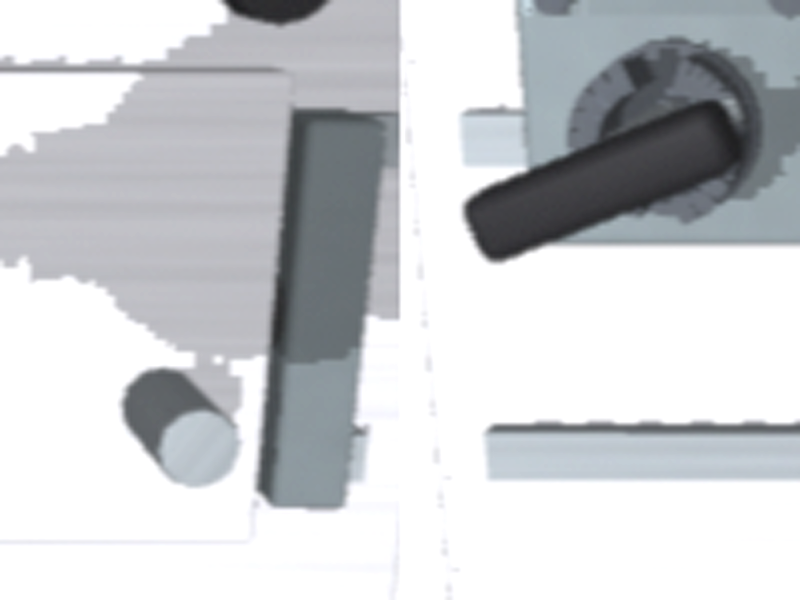

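The zoom shows the carriage edge flush at the stop block with no gap. The post is at about (439.7,252.2), against (440.2,252.0) predicted for 70 mm of travel. The handle stays turned in its rest notch and the bystanders have not moved.

```bash
python3 - <<'E'
from h import *
workorder.finish_job(); st('done')
E
```

```text
the job is handed in; nothing more can be done
the job is handed in; nothing more can be done
```

The carriage is free and home against the end stop, and the job was handed in at about 33 s of the 59 s allowed.

- **Plunger:** I pulled it up until I felt the shoulder, at about 16 mm of pull. The force on the tool peaked at about 20 N, of which roughly 8 N was on the shoulder. I then backed off 1 mm, turned it 1.2 rad clockwise with almost no side load, and eased it down. The pin seated about 2.7 mm below the rim height worked out from the shoulder contact, where the notch should be 2.5 mm deep. After release, the pictures show the handle still turned and raised.
- **Carriage:** I slid it by its post and felt the stop build up gently to about 10 N. I eased that to about 4.5 N and let go.
- **Final checks:** The tool travelled about 69.95 mm, and the last picture puts the post within 0.5 px (about 0.4 mm) of the expected 70 mm position, with no gap at the stop. The dish, tweezers and lens barrel look undisturbed in that picture. The other items were not in that view, but the arm did not go near them.
- **One disagreement:** The stage position fitted from its plate corners was about 2 mm off in x from the directly measured handle and post. I used the direct measurements, and a third wrist view confirmed them.

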